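# Pack tool kit 7 and lock its number

## Robot

A 7-joint arm with a two-finger parallel gripper is mounted at the origin on the work surface; the furniture and walls round the work are solid. World frame = base frame: x ahead of the robot, y to its left, z up, the work surface at z = 0. Lengths are in mm, angles in rad, forces in N, time in s.
With the tool pointing down it reaches from about 400 to 900 mm from the base axis. Payload 5.6 kg.
Tool frame: the origin (TCP) lies on the centre line of the jaws, within the pads' length; the fingertips stand 22 mm ahead of it and the grasp point (between the pads) lies 3 mm ahead of it; z points along the fingers, y is the direction in which the jaws open and shut (so a half turn about z gives the same grasp; the last joint's range is limited). The gripper opens to 92 mm and grips with 3 to 60 N. Pads are 20 mm wide; open, the fingers measure 128 mm over their backs; the gripper's body (75 mm by 189 mm) begins 69 mm behind the grasp point.
Start: joints at [1.174, 0.468, -0.012, 1.603, 0.006, 1.071, -0.056], TCP at [225.162, -609.762, 236.592] pointing down, gripper open.
Joint ranges: [-2.53, 2.53], [-0.31, 2.02], [-1.57, 1.55], [0.28, 2.44], [-1.29, 4.43], [0.15, 1.84], [-2.92, 2.92]. Speed limits (rad/s): [2.57, 2.57, 3.14, 3.14, 3.14, 3.14, 3.14].

## Interface

Orientations are given as [roll, pitch, yaw] about the fixed x, y, z axes, in that order (R = Rz(yaw) Ry(pitch) Rx(roll)).
In Python, from cell import movep, movel, move_j, let_go, gripper_close, wait, solve_ik, read_state, get_image, PlanningError, finish_job, recognise, silhouettes, landmark_of gives the robot as it stands. The module is installed in compiled form; this text tells all that it offers. Calls block until the motion is done:
- movep(position, orientation): joint-space move of the TCP to a pose.
- movel(position, max_speed=150, ori=None, force_limit=None): straight line of the TCP; ori=None keeps the orientation; max_speed is the mean speed in mm/s. With force_limit (N) it stops when the force on the tool has changed by that much, and returns True; else False.
- move_j(angles): joint-space move.
- let_go() and gripper_close(newtons=None): open the fingers fully, or close them until they stop; newtons is the grip in N (None keeps the last).
- wait(seconds).
- solve_ik(position, orientation): joint angles nearest the present ones, or None.
- read_state(): the state.
- get_image(name): name is "side" or "top" or "wrist"; returns a dict with "pixels" (420x560x3 uint8, red, green, blue), "fov_y" (degrees; the focal length in pixels is half the picture's height over the tangent of half this angle, whatever the lens; pixels are square), "cx", "cy" (the principal point, pixels), "extrinsics" (4x4, takes a point from world to camera coordinates). Camera axes: x right, y down, z forward; pixel columns grow to the right and rows downward; lengths in mm; the calibration is good to about 2 mm. The wrist camera is an equidistant fisheye: a pixel r from the principal point sees the ray r / f radians off the axis. A picture is of the moment at which its call begins. There is no depth.
A pose or a line that the arm cannot do raises PlanningError and nothing moves.
- finish_job(): hands the job in, once; it reports no verdict.
Trained networks look in a picture, given as the dict that the camera call returned (one of the last four; its "shot" number tells which), for a name from the list of things; names that differ only in an ending like _2 or _b are one class to them, and where a whole thing is asked for, a point or a joint stands for the part that bears it (a point fixed in the world has none). Each returns a list of dicts, best first, with "conf" (0 to 1); they miss things now and then, are a little off and sometimes report something else, mostly with a low value. They report only what shows in the picture. A call takes as long as a camera call. They do not tell look-alikes from the thing itself.
- recognise(picture, label): "point" ([column, row] in pixels, amid what is visible of it).
- silhouettes(picture, label): "mask" (420x560 bool, what is visible of it) and "point" ([column, row] in pixels, amid what is visible of it).
- landmark_of(picture, label): "point" ([column, row] in pixels: a listed point, or the origin of a listed thing).
The state is a dict: "time_s": time; "q": joint angles; "qvel": joint speeds; "joint_torque": joint torques, N m; "position": TCP position; "ee_rot": TCP orientation; "wrist_force": force on the tool from outside, world axes, zero at the start; "wrist_torque": the same for the moment, N m; "finger_gap": finger opening in mm.
Only numpy, scipy, OpenCV 4.12 (cv2) and the standard library are available. Lean on these libraries where they do the work, as an engineer would, in place of code of your own. Each camera call takes 0.05 s, during which the arm holds its last target. There are 200 camera calls.

## Task

Make up field tool kit number 7: lay the brushes and the marker pen that lie on the table just to the right of the kit station, all that are there, flat on the floor of its tool tray, side by side and not on the rim or on one another. To number the kit, slide the orange lock grip fully to its green end stop, roll the blue thumbwheel by its edge until 7 is centred in the window, and after that slide the grip fully back to the red end stop. Leave the glue bottle and the loupe where they stand.

Things in the scene. Friction and masses are not known exactly. Their poses are not given: they have to be found in the camera images.
- kit_station: fixed kit station, 208 mm (x) by 360 mm (y); origin at the centre of its underside, on the table; x points away from the robot and y to its left at yaw 0, z up. In its frame the open tool tray lies at y = -180 to +40 mm and the grey console, a block 50 mm high, at y = +40 to +180 mm. On the console: at the back the blue thumbwheel and a black hood, in front the lock slide.
- tray_floor (a point): centre of the tool tray's dark floor, on its surface, 36 mm above the table; axes as the station's. Inside the tray measures 200 mm (x) by 214 mm (y: from 106 mm on the -y side to 110 mm on the +y side). Walls 4 mm thick, their rims 50 mm above the table, on three sides; the +y side is the console's wall.
- digit_window (a point): middle of the window, framed in yellow, that shows the digit; it looks up at 45 degrees and toward the robot. Axes as the station's. It sits in the black hood over the digit drum, between wheel and tray: y = +48 to +88 mm, x = +5 to +85 mm in the station's frame, up to 96 mm above the table.
- wheel_axle (a point): centre of the blue knurled thumbwheel, 56 mm above the table; does not turn, axes as the station's. The wheel is a disc of 41 mm radius, 16 mm wide, its axle along the station's y; it stands 46 mm out of the deck (50 mm above the table). Free beside it: 32 mm on the hood side (-y); on the other 17 mm up to a small bearing block 67 mm high above the table, all free above that.
- number_wheel (a joint): turn of the thumbwheel in rad, between stops at -0.1 and 5.75. It grows as the wheel's top rolls away from the robot (station's +x). Digit n is centred in the window at n x 0.628 rad (0 at 0, 7 at 4.398, 9 at 5.655); starts between 0.25 and 1.5. Light even friction of about 0.04 N m, no clicks, stays where it is left.
- lock_grip (a point): centre of the orange grip of the lock slide, 71 mm above the table; the grip is 20 mm (station's x) by 18 mm (y), from 58 to 84 mm above the table, on a 100 mm track along y with a red stop block at the -y end and a green one at the +y end, their tops 58 mm above the table. Axes as the station's.
- lock_slide (a joint): travel of the lock slide in m: 0 at the red end stop (locked), 0.060 at the green end stop (wheel free); it grows toward the station's +y. Friction about 1.5 N, stays where it is left.
- brush_a_mid (a point): the first large dusting brush with a bare wooden handle, 181 mm long, 28 mm wide at the bristles and 15 mm thick, lying flat; the point is its centre, 7.5 mm above its underside. Its y axis runs along it from the bristles (-y) to the handle end (+y). At this point the handle is about 14 mm wide. 15 to 40 g. May be absent (None).
- brush_c_mid (a point): the second large, alike dusting brush with a bare wooden handle, 181 mm long, 28 mm wide at the bristles and 15 mm thick, lying flat; the point is its centre, 7.5 mm above its underside. Its y axis runs along it from the bristles (-y) to the handle end (+y). At this point the handle is about 14 mm wide. 15 to 40 g. May be absent (None).
- brush_b_mid (a point): the small dusting brush with a bare wooden handle, 136 mm long, 21 mm wide at the bristles and 11 mm thick, lying flat; the point is its centre, 5.5 mm above its underside. Its y axis runs along it from the bristles (-y) to the handle end (+y). At this point the handle is about 12 mm wide. 15 to 40 g. May be absent (None).
- marker_a_mid (a point): white marker pen with a red cap, 135 mm long along its y axis, 17 mm wide and 16 mm thick, lying flat; it can roll. The point is its centre, 8 mm above its underside. 15 to 40 g. May be absent (None).
- glue_big: bystander: white bottle with a blue label, 42 mm across, 75 mm tall, standing to the left of the station; origin under its centre.
- loupe: bystander: black eye loupe, 32 mm across, 27 mm tall, to the left of the station; origin under its centre.
Not all that is in view belongs to the job. Leave any turquoise look-alike of the part that bears marker_a_mid alone.

How it is judged:
By the outcome, as a careful person would: the job done as asked, in the order asked, and still so for the second after the job is handed in, with the robot touching nothing.
Of brush_a, brush_b, brush_c, marker_a only 3 to 4 are there at a start; the rules pass over those that are not, and their reading is None.
At some moment in a run one of brush_a, brush_b, brush_c, marker_a may be knocked a few centimetres aside while the robot is not near it.
Once in a run the grip may slacken for a moment while it holds something.
It also fails if it takes over 200 s, if anything falls off the work surface, if the arm or the gripper's body presses on something with over 40 N, if the wrist force passes 120 N, or if a joint passes its speed limit or range.

## Working session

There is one attempt and no reset: what is moved stays moved. The work goes in short steps, each a Python script; the robot and the scene stay as the last script left them, time stands still between calls to the robot, and variables do not carry over. Pictures are saved under pics/ and viewed, about 12 in all and at most 16, crops included, and the job is handed in when it is done.

```bash
mkdir -p pics; ls; cat > h.py <<'E'
import numpy as np, cv2
from cell import *
def ray(p,uv):
    f=p["pixels"].shape[0]/2/np.tan(np.radians(p["fov_y"])/2)
    E=np.array(p["extrinsics"]);R=E[:3,:3];t=E[:3,3]
    d=np.array([uv[0]-p["cx"],uv[1]-p["cy"]],float)
    if p.get("name")=="wrist":
        r=np.hypot(*d)+1e-9;th=r/f
        v=np.array([*(d/r*np.sin(th)),np.cos(th)])
    else: v=np.array([d[0]/f,d[1]/f,1.])
    return -R.T@t, R.T@v
def at_z(p,uv,z):
    c,v=ray(p,uv); return c+v*(z-c[2])/v[2]
def proj(p,P):
    f=p["pixels"].shape[0]/2/np.tan(np.radians(p["fov_y"])/2)
    E=np.array(p["extrinsics"]);c=E[:3,:3]@np.array(P,float)+E[:3,3]
    if p.get("name")=="wrist":
        r=np.hypot(c[0],c[1]);th=np.arctan2(r,c[2]);k=f*th/(r+1e-9)
        return np.array([p["cx"]+c[0]*k,p["cy"]+c[1]*k])
    return np.array([p["cx"]+f*c[0]/c[2],p["cy"]+f*c[1]/c[2]])
def shot(n):
    p=get_image(n);p["name"]=n;return p
def save(p,fn,box=None,scale=1):
    im=p["pixels"][:,:,::-1]
    if box: im=im[box[1]:box[3],box[0]:box[2]]
    cv2.imwrite("pics/"+fn,cv2.resize(im,None,fx=scale,fy=scale,interpolation=cv2.INTER_CUBIC))
def tri(obs):
    A=np.zeros((3,3));b=np.zeros(3)
    for p,uv in obs:
        c,v=ray(p,uv);v=v/np.linalg.norm(v);M=np.eye(3)-np.outer(v,v);A+=M;b+=M@c
    return np.linalg.solve(A,b)
E
python3 - <<'E'
from h import *
np.set_printoptions(precision=1,suppress=True)
Z=dict(kit_station=0,tray_floor=36,digit_window=80,wheel_axle=56,lock_grip=71,brush_a_mid=7.5,brush_b_mid=5.5,marker_a_mid=8,glue_big=0,loupe=0)
ps={}
for n in("top","side"):
    p=shot(n);ps[n]=p;save(p,n+"0.png");print(n,[k for k in p],p["fov_y"])
    for l,z in Z.items():
        for d in landmark_of(p,l)[:5]:
            if d["conf"]>.2: print(l,d["conf"],np.array(d["point"]),at_z(p,d["point"],z))
print(read_state())
E
```

```text
pics
top ['pixels', 'fov_y', 'cx', 'cy', 'extrinsics', 'shot', 'name'] 57.7690619035128
kit_station 0.94 [258.5 188.3] [609.5 106.8   0. ]
tray_floor 0.77 [286.  185.3] [609.9  29.8  36. ]
digit_window 0.71 [284.3 183.7] [604.4  35.4  80. ]
digit_window 0.62 [233.1 179.2] [616.9 169.9  80. ]
wheel_axle 0.67 [212.1 176.4] [630.6 229.3  56. ]
lock_grip 0.64 [230.2 207.7] [542.5 177.4  71. ]
brush_b_mid 0.58 [401.9 255.5] [ 418.3 -288.4    5.5]
marker_a_mid 0.69 [240.  264.9] [394.8 156.1   8. ]
marker_a_mid 0.6 [392.8 200.6] [ 571.3 -270.3    8. ]
glue_big 0.71 [165.4 234.2] [480.2 364.7   0. ]
loupe 0.69 [232.9 177.7] [640.6 179.7   0. ]
loupe 0.56 [212.5 171.1] [660.1 238.1   0. ]
loupe 0.52 [163.2 202.4] [569.9 374.6   0. ]
side ['pixels', 'fov_y', 'cx', 'cy', 'extrinsics', 'shot', 'name'] 56.389762840903416
kit_station 0.94 [240.8 246.7] [609.2 105.7   0. ]
tray_floor 0.59 [248.7 217.7] [610.4  36.9  36. ]
digit_window 0.62 [224.2 240.9] [618.9 179.1  80. ]
wheel_axle 0.89 [207.6 264.3] [637.3 231.8  56. ]
wheel_axle 0.69 [224.8 237.5] [632.4 143.3  56. ]
lock_grip 0.68 [259.1 250.4] [541.5 178.1  71. ]
brush_a_mid 0.63 [311.5 170.2] [ 506.6 -274.5    7.5]
brush_b_mid 0.51 [336.4 174.5] [ 429.  -274.5    5.5]
marker_a_mid 0.8 [328.  278.5] [391.  158.9   8. ]
marker_a_mid 0.5 [287.5 171.4] [ 576.4 -246.     8. ]
marker_a_mid 0.42 [313.6 170.6] [ 499.8 -273.2    8. ]
marker_a_mid 0.37 [339.7 173.1] [ 420.  -281.4    8. ]
glue_big 0.83 [255.8 350.7] [493.6 363.3   0. ]
loupe 0.6 [212.9 344.3] [574.3 371.3   0. ]
{'time_s': 1.1, 'q': array([ 1.2,  0.5, -0. ,  1.6,  0. ,  1.1, -0.1]), 'qvel': array([ 0., -0., -0.,  0., -0., -0.,  0.]), 'joint_torque': array([  0. , -52. ,  -0. , -24.4,  -0.1,   0. ,  -0. ]), 'position': array([ 225.2, -609.8,  236.6]), 'ee_rot': array([3.1, 0. , 0.4]), 'wrist_force': array([ 0.2, -0.1, -0.9]), 'wrist_torque': array([0., 0., 0.]), 'finger_gap': 91.78626051951912}
```

View pics/top0.png

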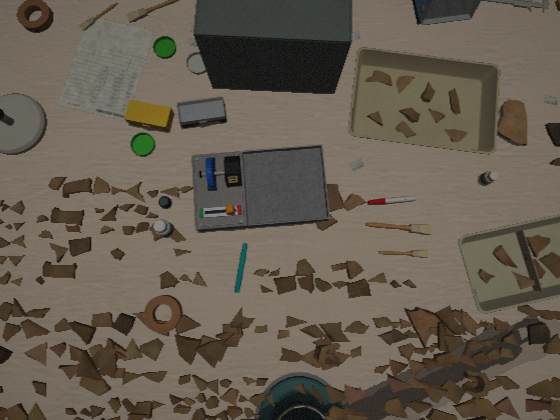

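View pics/side0.png

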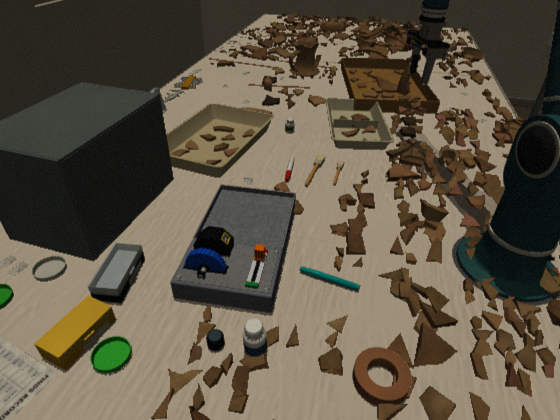

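Top view: the pen with the red cap is at (392,200), the large brush at (398,227) and the small brush at (403,253), so one large brush is absent. Look-alikes that I leave alone are the turquoise pen at (240,265) and the far brushes at (100,15) and (155,8). The station is at about (260,188), with a small yaw.

```bash
python3 - <<'E'
from h import *
np.set_printoptions(precision=1,suppress=True)
movep([500,-270,330],[np.pi,0,0])
p=shot("wrist");save(p,"w1.png")
E=np.array(p["extrinsics"]);print("cam",-E[:3,:3].T@E[:3,3],E[2,:3])
for l,z in dict(brush_a_mid=7.5,brush_b_mid=5.5,marker_a_mid=8).items():
    for d in landmark_of(p,l)[:4]:
        if d["conf"]>.2: print(l,d["conf"],np.array(d["point"]),at_z(p,d["point"],z))
    for d in silhouettes(p,l)[:4]:
        if d["conf"]<.2: continue
        v,u=np.nonzero(d["mask"]);
        W=np.array([at_z(p,(a,b),z)[:2] for a,b in zip(u,v)])
        r=cv2.minAreaRect(W.astype(np.float32));s=np.linalg.eigh(np.cov(W.T))[1][:,1]
        print(" mask",l,d["conf"],len(u),np.array(r[0]),np.array(r[1]),"ang",np.arctan2(s[1],s[0]))
movep([600,90,400],[np.pi,0,0])
p=shot("wrist");save(p,"w2.png")
for l,z in dict(kit_station=0,tray_floor=36,digit_window=80,wheel_axle=56,lock_grip=71).items():
    for d in landmark_of(p,l)[:3]:
        if d["conf"]>.2: print(l,d["conf"],np.array(d["point"]),at_z(p,d["point"],z))
d=silhouettes(p,"kit_station")[0];v,u=np.nonzero(d["mask"])
W=np.array([at_z(p,(a,b),50)[:2] for a,b in zip(u,v)]);print("st",d["conf"],cv2.minAreaRect(W.astype(np.float32)))
E
```

```text
cam [ 582.5 -271.3  476.9] [-0.3  0.  -1. ]
brush_a_mid 0.81 [288.2 167.4] [ 509.  -276.4    7.5]
 mask brush_a_mid 0.82 1477 [ 502.9 -282.8] [181.2  29.6] ang 1.4746353117515123
brush_b_mid 0.79 [294.3 220.3] [ 427.3 -285.8    5.5]
 mask brush_b_mid 0.96 583 [ 425.5 -291.2] [130.9  21.1] ang 1.532134759471602
 mask brush_b_mid 0.26 960 [ 575.  -266.6] [ 17.2 135.1] ang 1.6687346704754105
marker_a_mid 0.96 [ 55.8 237.9] [391.7 158.    8. ]
marker_a_mid 0.75 [279.3 124.9] [ 571.  -263.7    8. ]
 mask marker_a_mid 0.95 481 [388.6 156.3] [ 20.  137.3] ang 2.9634315265527387
 mask marker_a_mid 0.77 1059 [ 575.1 -265.2] [ 17.5 137.1] ang 1.6634141496540598
kit_station 0.83 [275.9 162.7] [605.9 102.6   0. ]
digit_window 0.64 [225.9 159.8] [622.4 173.4  80. ]
wheel_axle 0.82 [193.3 148.8] [638.  228.9  56. ]
wheel_axle 0.69 [472.1 187.9] [ 578.7 -237.9   56. ]
lock_grip 0.56 [225.7 214.5] [536.3 179.3  71. ]
st 0.85 ((606.9439697265625, 103.5262680053711), (207.89266967773438, 357.2867126464844), 4.599664688110352)
```

View pics/w2.png

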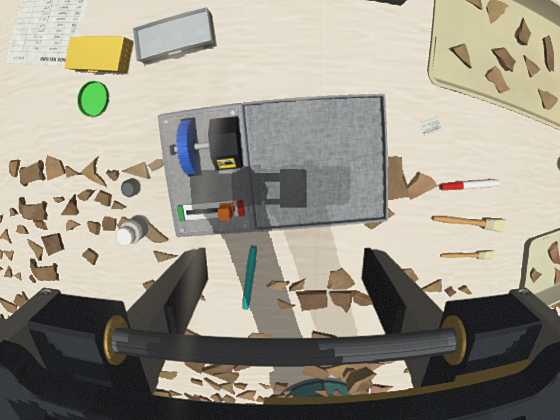

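View pics/w1.png

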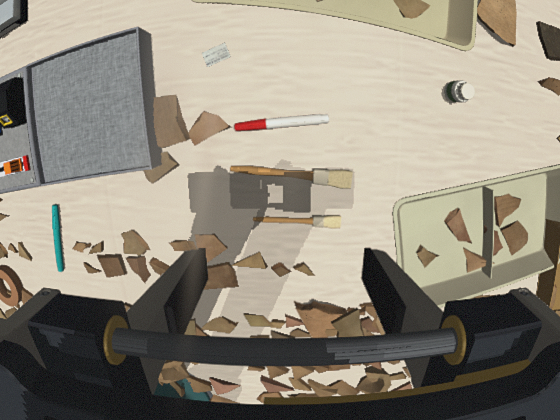

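Wrist views: the tray is clear and the window is at (227,162) with a yellow frame. The pen with the red cap is at (280,123), the large brush at (290,176) and the small brush at (297,220). Station pose is about (608,105), yaw 0.08. All three sizes match their descriptions. I'll take the pen first, since it frees finger room for the large brush.

```bash
cat > t.py <<'E'
from h import *
np.set_printoptions(precision=1,suppress=True)
YAW=.080; S=np.array([608.,105.]); R=np.array([[np.cos(YAW),-np.sin(YAW)],[np.sin(YAW),np.cos(YAW)]])
def st(x,y): return S+R@np.array([x,y])
def tray(x,y): return st(x,y-70)
def find(l,z,near,tol=90):
    p=shot("wrist");best=None
    L=[at_z(p,d["point"],z)[:2] for d in landmark_of(p,l) if d["conf"]>.2]
    L=[a for a in L if np.hypot(*(a-near))<tol]
    for d in silhouettes(p,l):
        if d["conf"]<.2: continue
        v,u=np.nonzero(d["mask"])
        W=np.array([at_z(p,(a,b),z)[:2] for a,b in zip(u,v)])
        r=cv2.minAreaRect(W.astype(np.float32))
        if np.hypot(*(np.array(r[0])-near))>tol: continue
        s=np.linalg.eigh(np.cov(W.T))[1][:,1];a=np.arctan2(s[1],s[0])%np.pi
        if best is None: best=(np.array(r[0]),a,sorted(r[1]))
    print(l,"rect",best,"lm",L)
    c,a,_=best
    return (c if not L else (c+L[0])/2),a,p
def ori(psi): return [np.pi,0,psi]
def pick(l,z,near,off=0,force=15,tcpz=25):
    movep([*(np.array(near)+[-30,0]),230],ori(0.))
    c,a,p=find(l,z,np.array(near))
    c=c+np.array([off,0])
    cand=[s for s in(a,a-np.pi) if solve_ik([*c,120],ori(s)) is not None and solve_ik([*c,tcpz],ori(s)) is not None]
    s=min(cand,key=lambda s:abs(solve_ik([*c,120],ori(s))[6]));print("target",c,"psi",s)
    movep([*c,120],ori(s))
    hit=movel([*c,tcpz],max_speed=120,force_limit=8)
    print("hit",hit,read_state()["position"])
    if hit: return None
    gripper_close(force)
    movel([*c,140],max_speed=150)
    g=read_state();print("gap",g["finger_gap"],"t",g["time_s"]);return s
def place(s,x,y,z=61.5):
    base=np.pi/2+YAW; psi=base if abs(np.angle(np.exp(1j*(s-base))))<1 else base-np.pi
    c=tray(x,y)
    movep([*c,140],ori(psi));print("gap",read_state()["finger_gap"])
    hit=movel([*c,z],max_speed=100,force_limit=8)
    print("place hit",hit,read_state()["position"],read_state()["finger_gap"])
    let_go();wait(.3);movel([*c,160],max_speed=200);print("t",read_state()["time_s"])
E
python3 - <<'E'
from t import *
s=pick("marker_a_mid",8,[573,-265],off=6)
if s is not None and read_state()["finger_gap"]>8: place(s,33,2)
p=shot("wrist");save(p,"w3.png")
E
```

```text
marker_a_mid rect (array([ 575.9, -266.3]), np.float64(1.6552230763845848), [17.07177734375, 135.91416931152344]) lm [array([ 573.8, -265. ])]
target [ 580.9 -265.7] psi 1.6552230763845848
hit False [ 581.5 -265.8   25.7]
gap 14.32205390479822 t 10.7667
gap 14.339577358250436
place hit True [644.9  39.5  60.5] 14.696381043419322
t 14.8833
```

View pics/w3.png

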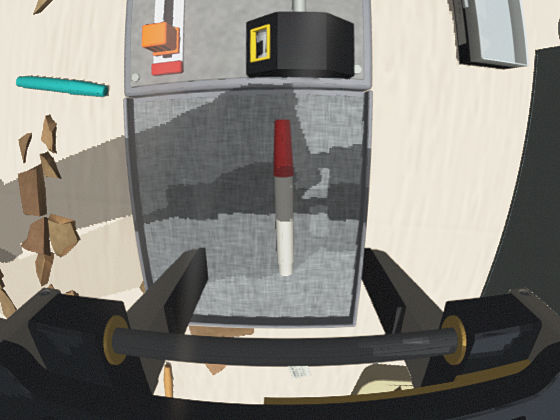

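The pen lies flat in the tray at (283,200), just back of centre. Next is the small brush.

```bash
python3 - <<'E'
from t import *
s=pick("brush_b_mid",5.5,[426,-288],off=3,tcpz=24.5)
if s is not None and read_state()["finger_gap"]>5: place(s,-34,2)
p=shot("wrist");save(p,"w4.png")
E
```

```text
brush_b_mid rect None lm [array([ 428.5, -286.1])]Traceback (most recent call last):
  File "<stdin>", line 2, in <module>
  File "t.py", line 24, in pick
    c,a,p=find(l,z,np.array(near))
          ~~~~^^^^^^^^^^^^^^^^^^^^
  File "t.py", line 19, in find
    c,a,_=best
    ^^^^^
TypeError: cannot unpack non-iterable NoneType object
```

The network missed the mask this time. I'll fall back on the last known angle, 1.53, since the landmark position is unchanged.

```bash
python3 - <<'E'
s=open('t.py').read()
s=s.replace('''    c,a,_=best
''','''    if best is None: best=(L[0],ANG[l],None)
    c,a,_=best
''').replace("YAW=.080;","ANG=dict(brush_b_mid=1.532,brush_a_mid=1.475,marker_a_mid=1.655)\nYAW=.080;")
open('t.py','w').write(s)
E
python3 - <<'E'
from t import *
s=pick("brush_b_mid",5.5,[426,-288],off=3,tcpz=24.5)
if s is not None and read_state()["finger_gap"]>5: place(s,-34,2)
p=shot("wrist");save(p,"w4.png")
E
```

```text
brush_b_mid rect (array([ 424.2, -290.6]), np.float64(1.5344033425793233), [20.019302368164062, 134.63174438476562]) lm [array([ 428.5, -284.8])]
target [ 429.3 -287.7] psi 1.5344033425793233
hit False [ 429.8 -287.9   25. ]
gap 9.779747694574748 t 21.3
gap 9.597985340826996
place hit True [578.3  34.1  60.4] 9.76775334672038
t 25.6333
```

View pics/w4.png

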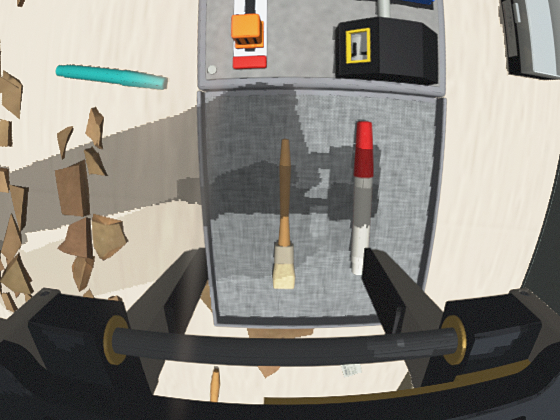

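Both lie flat, the small brush at (285,215) and the pen at (362,195). The gap between them is tight for the fingers, so I'll nudge the small brush toward the front wall and then bring the large brush.

```bash
python3 - <<'E'
from t import *
gripper_close(10)
b=np.pi/2+YAW
movep([*tray(-3,-8),110],ori(b)); print(movel([*tray(-3,-8),62],force_limit=8))
print(movel([*tray(-30,-8),62],max_speed=60,force_limit=8)); movel([*tray(-28,-8),140]); let_go()
s=pick("brush_a_mid",7.5,[505,-279])
if s is not None and read_state()["finger_gap"]>5: place(s,-11,2,z=62)
p=shot("wrist");save(p,"w5.png")
E
```

```text
False
False
brush_a_mid rect (array([ 498.5, -281.8]), np.float64(1.4729067294330243), [29.765670776367188, 181.58795166015625]) lm [array([ 504.1, -276.8])]
target [ 501.3 -279.3] psi 1.4729067294330243
hit False [ 501.9 -279.5   25.6]
gap 13.705940184890059 t 36.0833
gap 13.578481752583603
place hit True [601.1  36.   60.8] 13.583414986723943
t 40.2917
```

View pics/w5.png

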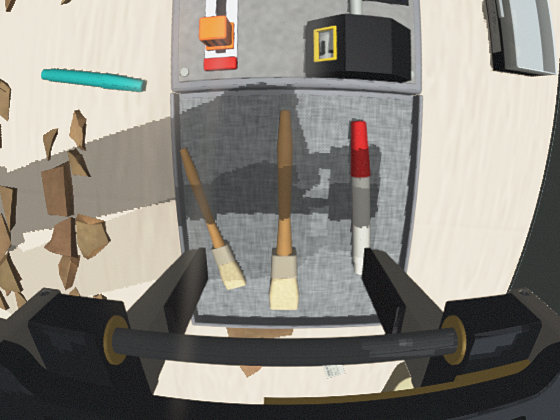

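All three lie flat and separate: the small brush at (213,215), the large at (285,205), the pen at (360,195). Next is the lock slide.

```bash
python3 - <<'E'
from t import *
b=np.pi/2+YAW
movep([*st(-40,60),230],ori(b));
p=shot("wrist")
for l,z in dict(lock_grip=71,wheel_axle=56,digit_window=80,tray_floor=36).items():
    for d in landmark_of(p,l)[:2]:
        q=at_z(p,d["point"],z)[:2];print(l,d["conf"],q,"st",R.T@(q-S))
for d in silhouettes(p,"lock_grip")[:1]:
    v,u=np.nonzero(d["mask"]);r=cv2.minAreaRect(np.array([at_z(p,(a,c),84)[:2] for a,c in zip(u,v)],np.float32));print("mask at top",R.T@(np.array(r[0])-S),r[1])
gripper_close(10)
c=st(-62,49); movep([*c,130],ori(b)); print(movel([*c,86],max_speed=80,force_limit=6),read_state()["position"])
h=movel([*st(-62,140),86],max_speed=45,force_limit=9)
q=read_state()["position"];print(h,"tool in st",R.T@(q[:2]-S),q[2],read_state()["wrist_force"])
movel([*(st(*(R.T@(q[:2]-S)-[0,3]))),86],max_speed=40);movel([*st(-62,100),170])
movep([*st(-40,60),230],ori(b))
p=shot("wrist");save(p,"w6.png")
for d in landmark_of(p,"lock_grip")[:1]:
    q=at_z(p,d["point"],71)[:2];print(d["conf"],q,"st",R.T@(q-S))
print(read_state()["time_s"])
E
```

```text
lock_grip 0.66 [542.7 178.5] st [-59.2  78.5]
wheel_axle 0.72 [642.9 231.4] st [ 44.9 123.2]
digit_window 0.68 [618.  174.2] st [15.5 68.2]
tray_floor 0.66 [610.8  31. ] st [ -3.1 -74. ]
mask at top [-59.8  83.9] (22.216917037963867, 24.334318161010742)
False [542.3 149.1  85.9]
True tool in st [-62.1 119.2] 85.71360326345004 [ 1.3 -1.9  2.1]
0.87 [536.7 236.7] st [-60.6 136.9]
46.7167
```

View pics/w6.png

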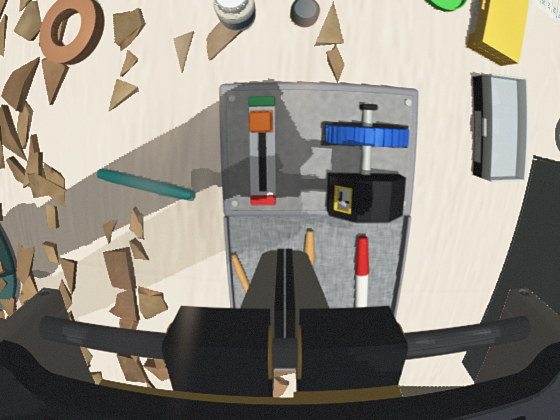

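The grip is at the green stop, orange (261,121) against green (261,101), with measured travel of about 58–60 mm and contact force at the end. Next I look at the digit, roll a first stroke and compare.

```bash
cat >> t.py <<'E'
B=np.pi/2+YAW; WX,WY=43.,125.
def look():
    movep([*st(-130,-10),130],ori(B)); movel([*st(-130,-10),75],max_speed=200)
    p=shot("wrist"); u,v=proj(p,[*st(20,68),78]); u,v=int(u),int(v)
    im=p["pixels"][max(v-25,0):v+25,max(u-25,0):u+25,::-1]
    movel([*st(-130,-10),150],max_speed=250)
    return cv2.resize(im,(400,400),interpolation=cv2.INTER_CUBIC)
def stroke(d,press=1.0,fl=3):
    # d mm of tip travel, centred on the wheel top
    a=st(WX-d/2,WY)
    movep([*a,135],ori(B)); h=movel([*a,112],max_speed=60,force_limit=fl) or movel([*a,88 + 22],max_speed=20,force_limit=fl)
    z=read_state()["position"][2]; movel([*a,z-press],max_speed=20); f0=read_state()["wrist_force"]
    movel([*st(WX+d/2,WY),z-press],max_speed=30); s=read_state()
    print("contact",h,z,"F0",f0,"F1",s["wrist_force"],"t",s["time_s"])
    movel([*st(WX+d/2,WY),135],max_speed=100)
E
python3 - <<'E'
from t import *
a=look()
stroke(26)
b=look()
cv2.imwrite("pics/d1.png",np.hstack([a,b])); print(read_state()["time_s"])
E
```

```text
contact True 118.86512027969425 F0 [-0.7 -1.2  7.3] F1 [ 1.7 -1.6  5.9] t 50.7667
52.9333
```

View pics/d1.png

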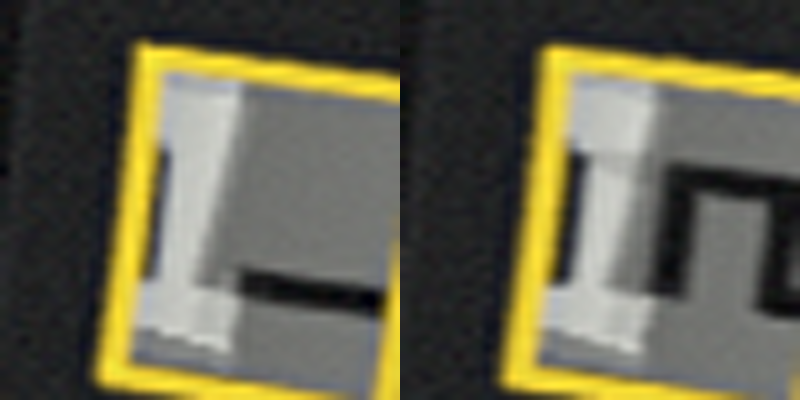

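The wheel turned, but my crop cuts the window off. I'll widen and rotate it, and look again after one more stroke.

```bash
sed -i 's/max(v-25,0):v+25,max(u-25,0):u+25,::-1\]/max(v-30,0):v+30,max(u-16,0):u+44,::-1]; im=cv2.rotate(im,cv2.ROTATE_90_COUNTERCLOCKWISE)/' t.py
python3 - <<'E'
from t import *
a=look()
stroke(26)
b=look()
cv2.imwrite("pics/d2.png",np.hstack([a,b])); print(read_state()["time_s"])
E
```

```text
contact True 118.87741900382731 F0 [-1.3 -1.6  6.5] F1 [ 1.2 -1.9  4.6] t 56.575
58.7417
```

View pics/d2.png

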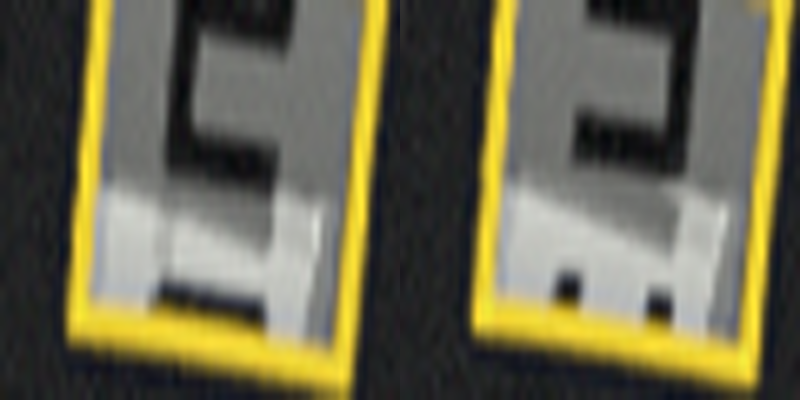

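The left crop shows the lower part of a 2, the right one the lower part of a 3, so one stroke is about one digit. I'll do three more strokes with a wider crop.

```bash
sed -i 's/v-30,0):v+30,max(u-16,0):u+44/v-42,0):v+42,max(u-20,0):u+64/' t.py
python3 - <<'E'
from t import *
a=look()
for i in range(3): stroke(26)
b=look()
cv2.imwrite("pics/d3.png",np.hstack([a,b])); print(read_state()["time_s"])
E
```

```text
contact True 118.91241283919224 F0 [-1.4 -2.3  7.5] F1 [ 1.7 -1.5  5.6] t 62.375
contact True 118.96700481275637 F0 [-1.1 -0.9  9.2] F1 [ 0.9 -0.5  6. ] t 64.5583
contact True 118.9689712838162 F0 [-1.3 -0.8  9.6] F1 [0.4 0.1 6.9] t 66.7333
68.8917
```

View pics/d3.png

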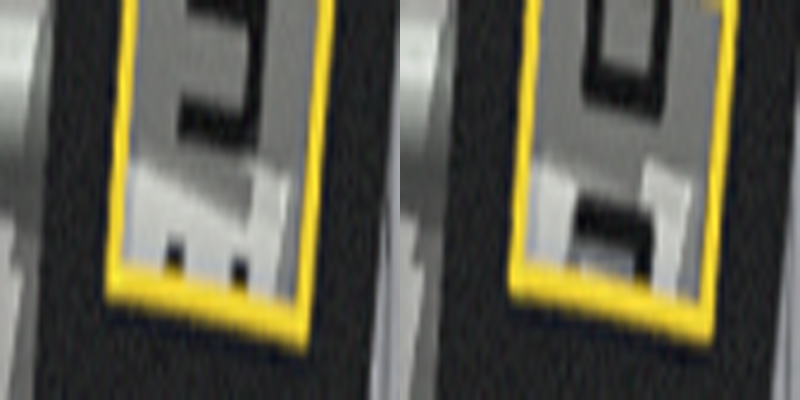

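The picture border cuts the window off. It shows the bottom of a 6, with 7 coming from below. I'll shift the viewpoint.

```bash
sed -i 's/st(-130,-10),130/st(-80,-10),130/;s/st(-130,-10),75/st(-80,-10),88/;s/st(-130,-10),150/st(-80,-10),150/' t.py
sed -i 's/v-42,0):v+42,max(u-20,0):u+64/v-36,0):v+36,max(u-36,0):u+36/;s/    movel(\[\*st(-80,-10),150\]/    print("uv",u,v,im.shape)\n&/' t.py
python3 - <<'E'
from t import *
a=look()
cv2.imwrite("pics/d4.png",a); print(read_state()["time_s"])
E
```

```text
uv 472 137 (72, 72, 3)
70.0333
```

View pics/d4.png

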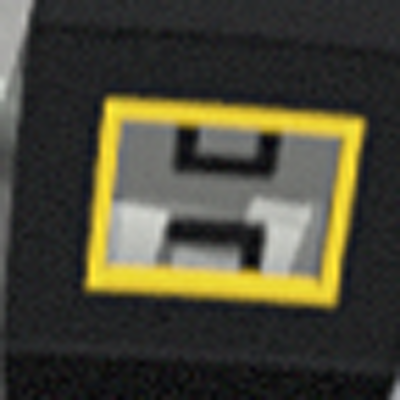

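The window shows half of 6 above and the top of 7 below, about midway (6.5). Half a digit remains, +0.314 rad or about 12.9 mm.

```bash
python3 - <<'E'
from t import *
stroke(12.9)
cv2.imwrite("pics/d5.png",look()); print(read_state()["time_s"])
E
```

```text
contact True 119.36055640838202 F0 [ 0.5 -0.9  6.1] F1 [ 0.7 -1.8  6.3] t 71.9583
uv 469 140 (72, 72, 3)
73.8583
```

View pics/d5.png

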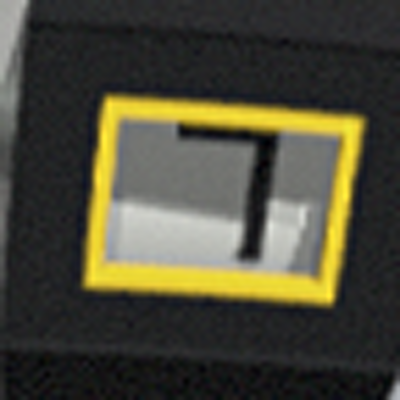

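7 is centred to within about 0.03 rad: its glyph spans rows 122–260 in the window's 125–278, and part of that offset is parallax from a steep view. Now I push the grip back to red.

```bash
python3 - <<'E'
from t import *
c=st(-62,167); movep([*c,130],ori(B)); print(movel([*c,86],max_speed=80,force_limit=6),read_state()["position"])
h=movel([*st(-62,80),86],max_speed=45,force_limit=9)
q=R.T@(read_state()["position"][:2]-S);print(h,"tool in st",q)
movel([*st(-62,q[1]+4),86],max_speed=40);movel([*st(-62,q[1]+4),150])
d=look()
movep([*st(-40,-80),330],ori(B)); let_go()
p=shot("wrist");save(p,"w7.png")
l=landmark_of(p,"lock_grip")[0];print(l["conf"],R.T@(at_z(p,l["point"],71)[:2]-S))
w=p["pixels"][:,:,::-1].copy(); w[:200,360:]=cv2.resize(d,(200,200)); cv2.imwrite("pics/w7.png",w)
print(read_state()["time_s"])
E
```

```text
False [532.8 266.8  85.9]
True tool in st [-62.1  97.3]
uv 471 140 (72, 72, 3)
0.89 [-58.3  74.8]
81.175
```

View pics/w7.png

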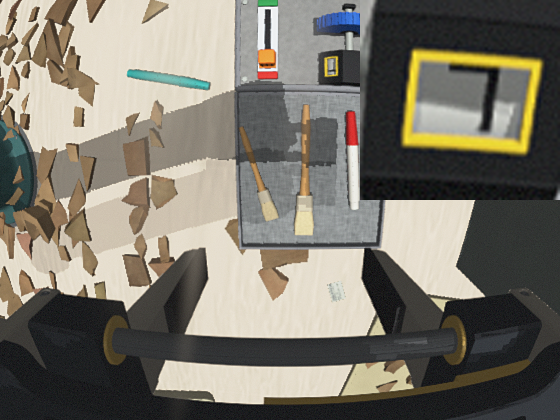

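The grip is back at the red stop, the window shows 7, and all three tools are flat and apart. The robot is clear, so I hand in.

```bash
python3 -c "
from cell import *
finish_job(); print(read_state()['time_s'])"
```

```text
the job is handed in; nothing more can be done
the job is handed in; nothing more can be done
```

Kit 7 is made up and handed in at about 81 s of the 200 s allowed. `finish_job` gave no verdict.

- **Tools:** The marker pen, the small brush and one large brush lie flat in the tray, clear of each other and off the rim. The second large brush was not there. The last wrist picture confirmed this. The small brush lies slightly askew with its handle end close to the front wall. I left the turquoise pen, the glue bottle and the loupe alone.
- **Lock out:** I pushed the grip to the green stop, where the contact force showed it had reached the end. The camera put the grip about 58 mm along its 60 mm of travel.
- **Number:** I rolled the wheel by its edge in six strokes until 7 showed. It appears to sit up to about 0.03 rad past centre, which I put mostly down to the viewing angle and did not correct.
- **Lock back:** I pushed the grip back until it hit the red stop. The push position agrees with the start position, while the camera put the grip 3–4 mm beyond it, about the size of the camera's error. The window still showed 7 afterwards.

The network missed the small brush's outline once, and the next try found it. I saw no sign of the grip slackening or of anything being knocked aside.

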